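# Pick the heavier transformer and hold it over its stud

## Robot

A 7-joint arm with a two-finger parallel gripper is mounted at the origin on the work surface. World frame = base frame: x ahead of the robot, y to its left, z up, the work surface at z = 0. Lengths are in m, angles in rad, forces in N, time in s.
With the tool pointing down it reaches from about 0.425 to 0.925 m from the base axis. Payload 6.8 kg.
Tool frame: the origin (TCP) lies midway between the tips of the shut fingers; the grasp point (between the pads) lies 19 mm behind it; z points along the fingers, y is the direction in which the jaws open and shut (so a half turn about z gives the same grasp; the last joint's range is limited). The gripper opens to 85 mm and grips with 20 to 120 N. Pads are 22 mm wide; open, the fingers measure 114 mm over their backs; the gripper's body (76 mm by 85 mm) begins 54 mm behind the grasp point. The pads swing forward as they close: fully open they stand 13 mm farther back than shut.
Start: joints at [1.06, 0.477, 0.022, 1.555, -0.011, 1.109, -0.083], TCP at [0.265, -0.621, 0.231] pointing down, gripper open.
Joint ranges: [-2.96, 2.96], [-0.34, 2.1], [-1.41, 1.46], [0.24, 2.44], [-1.37, 4.51], [0.17, 1.92], [-2.96, 2.96]. Speed limits (rad/s): [2.39, 2.39, 3.14, 3.14, 3.14, 3.14, 3.14].

## Interface

Orientations are given as a rotation vector (axis times angle).
In Python, from bench import r gives the robot as it stands. The module is installed in compiled form; this text tells all that it offers.
- The arm moves only by the tool play_rows, never from a script. Its argument "plan" is a list of rows, each a list of 7 numbers: the shift along the world's x, y, z in mm, then the turn, a rotation vector about the world's x, y, z in rad, then the finger opening in mm, from 0 to 85.4. A call has 1 to 12 rows; each row is the pose to reach, as a shift and turn from the pose commanded when the call began; what a row does not reach only later rows make up. A row lasts 1/10 s, in which the tool goes at most 50 mm and 8.59 degrees, less where a joint would pass 70% of its speed; a pose out of reach is approached as far as the arm can. A call with a gripper value outside its range is refused whole. The fingers move at their own pace and stop on an object; "grip_force" is the grip in N (left out, the last holds). Time passes only in rows, so rows that repeat a pose let the fingers close. It gives the time, the measured TCP pose, the force and the opening at its end, in the units of the state.
- r.get_obs(): the state, without advancing time (a new reading comes with each control period).
- r.grab_frame(name): name is "scene" or "top" or "wrist"; returns a dict with "color" (400x640x3 uint8, blue, green, red), "z_map" (400x640 float32, m along the optical axis (not along the pixel's ray), 0 where there is no reading), "camera_matrix" (3x3 intrinsics, pixels), "R" (3x3) and "t" (3): a world point X has camera coordinates R X + t. Camera axes: x right, y down, z forward; pixel columns grow to the right and rows downward; lengths in m; the calibration is good to about 2 mm. A picture is of the moment at which its call begins.
- r.hand_in(): hands the job in, once; it reports no verdict.
The state is a dict: "clock": time; "joints": joint angles; "qvel": joint speeds; "tau": joint torques, N m; "tcp_pos": TCP position; "orientation": TCP orientation; "contact_force": force on the tool from outside, world axes, zero at the start; "moment": the same for the moment, N m; "grip_width": finger opening in m.
Only numpy, scipy, OpenCV 4.12 (cv2) and the standard library are available. Lean on these libraries where they do the work, as an engineer would, in place of code of your own. Each camera call takes 0.05 s, during which the arm holds its last target.

## Task

Two look-alike ring transformers sit on the posts of the wooden stock board; the amplifier being repaired needs the heavier one. Lift each in turn right up off its post to feel its weight, lower the lighter one back onto a post (do not drop it) and leave it there, then hold the heavier one level and still about 80 mm above the tip of the bare mounting stud in the open chassis, centred over it: finish while still holding it there, do not put it down. Leave the speaker, tin, cassette and screwdriver where they are.

Things in the scene. Friction and masses are not known exactly. Their poses are not given: they have to be found in the camera images.
- transformer_1: one of two outwardly identical toroidal transformers: plain steel ring, 54 mm outer diameter, 34 mm high, 16 mm bore, four brass tags standing 4 mm up from its top. Sits on either post, flat on the board. The heavier cannot be told by eye: each weighs 0.2 to 0.65 kg, one at least 0.12 kg more than the other. Origin: centre of its underside, z up along the bore.
- transformer_2: one of two outwardly identical toroidal transformers: plain steel ring, 54 mm outer diameter, 34 mm high, 16 mm bore, four brass tags standing 4 mm up from its top. Sits on either post, flat on the board. The heavier cannot be told by eye: each weighs 0.2 to 0.65 kg, one at least 0.12 kg more than the other. Origin: centre of its underside, z up along the bore.
- rack: fixed wooden stock board, 90 x 250 mm, 18 mm thick, with two upright steel posts 150 mm apart along its length, each 8 mm thick with a tapered tip, standing 44 mm above the board's top (10 mm above a seated transformer). Origin: centre of its underside; y runs along its length, z up.
- post_1 (a point): tip of the post at the board's -y end, 62 mm above the bench; the post runs straight down from it.
- post_2 (a point): tip of the post at the board's +y end, 62 mm above the bench; the post runs straight down from it.
- chassis: fixed open amplifier chassis: aluminium tray 200 x 160 mm, walls 40 mm high, holding a green circuit board, capacitors, heat sink and a grey block, none higher than 40 mm. Near one corner a bare brass stud, 6 mm thick, stands in a black rubber disc of 54 mm diameter. Origin: centre of its underside, z up.
- stud_tip (a point): tip of the brass mounting stud in the chassis, 46 mm above the bench, at x -45, y +30 mm from the chassis' origin in its own frame.
- speaker: bystander: loudspeaker driver of 100 mm diameter, 47 mm high, lying cone up. Origin: centre of its underside.
- tin: bystander: small round lidded tin, 54 mm in diameter, 32 mm high. Origin: centre of its underside.
- cassette: bystander: audio cassette, 64 x 100 x 11 mm, lying flat. Origin: centre of its underside.
- screwdriver: bystander: screwdriver, 180 mm long, lying on the bench.
Things that resemble listed ones, but are neither listed nor needed, are in the scene too. What is shaped like the transformer_2 but green is not meant.

How it is judged:
On the way, in this order (a step that is already met when the one before it is completed fails the run):
1. the lighter transformer is lifted right up off its post in the gripper ((((z of transformer_1 in the frame of rack above 0.067 m and contact force between the fingers and transformer_1 above 0.5 N) and contact force between transformer_2 and rack above 3.9 N) or ((z of transformer_2 in the frame of rack above 0.067 m and contact force between the fingers and transformer_2 above 0.5 N) and contact force between transformer_1 and rack above 3.9 N))), for 0.2 s.
2. the lighter transformer is back on a post and let go, and the heavier one is lifted right up off its post (((((horizontal distance between transformer_1 and post_1 below 0.01 m or horizontal distance between transformer_1 and post_2 below 0.01 m) and z of transformer_1 in the frame of rack below 0.022 m and angle between transformer_1's own z axis and vertical below 0.1 rad and contact force between the fingers and transformer_1 below 0.1 N) and contact force between transformer_1 and rack below 3.9 N and (z of transformer_2 in the frame of rack above 0.067 m and contact force between the fingers and transformer_2 above 0.5 N)) or (((horizontal distance between transformer_2 and post_1 below 0.01 m or horizontal distance between transformer_2 and post_2 below 0.01 m) and z of transformer_2 in the frame of rack below 0.022 m and angle between transformer_2's own z axis and vertical below 0.1 rad and contact force between the fingers and transformer_2 below 0.1 N) and contact force between transformer_2 and rack below 3.9 N and (z of transformer_1 in the frame of rack above 0.067 m and contact force between the fingers and transformer_1 above 0.5 N)))), for 0.2 s.
At the end, for the whole second after the job is handed in: The heavier is held still (<20 mm/s), level within 0.2 rad, within 25 mm of the stud's axis, underside 40 to 130 mm above its tip, touching neither chassis nor the other; the lighter sits let go on a post: flat on the board (4 mm), within 10 mm of the post, upright (0.1 rad) (((((horizontal distance between transformer_1 and post_1 below 0.01 m or horizontal distance between transformer_1 and post_2 below 0.01 m) and z of transformer_1 in the frame of rack below 0.022 m and angle between transformer_1's own z axis and vertical below 0.1 rad and contact force between the fingers and transformer_1 below 0.1 N) and contact force between transformer_1 and rack below 3.9 N and linear speed of each of transformer_1, transformer_2 below 0.02 m/s and contact force between the fingers and transformer_2 above 0.5 N and contact force between transformer_2 and chassis below 0.1 N and contact force between transformer_2 and transformer_1 below 0.1 N and horizontal distance between transformer_2 and stud_tip below 0.025 m and height (world z) of transformer_2 between 0.086 and 0.176 m and angle between transformer_2's own z axis and vertical below 0.2 rad) or (((horizontal distance between transformer_2 and post_1 below 0.01 m or horizontal distance between transformer_2 and post_2 below 0.01 m) and z of transformer_2 in the frame of rack below 0.022 m and angle between transformer_2's own z axis and vertical below 0.1 rad and contact force between the fingers and transformer_2 below 0.1 N) and contact force between transformer_2 and rack below 3.9 N and linear speed of each of transformer_2, transformer_1 below 0.02 m/s and contact force between the fingers and transformer_1 above 0.5 N and contact force between transformer_1 and chassis below 0.1 N and contact force between transformer_1 and transformer_2 below 0.1 N and horizontal distance between transformer_1 and stud_tip below 0.025 m and height (world z) of transformer_1 between 0.086 and 0.176 m and angle between transformer_1's own z axis and vertical below 0.2 rad))); the arm keeps its last pose, push and grip.
It fails at once if a transformer is dropped (moves faster than 0.5 m/s out of the fingers) ((contact force between the fingers and transformer_1 below 0.1 N and linear speed of transformer_1 above 0.5 m/s) or (contact force between the fingers and transformer_2 below 0.1 N and linear speed of transformer_2 above 0.5 m/s)).
It fails at once if a bystander (speaker, tin, cassette, screwdriver) is moved more than 30 mm (distance of any of speaker, tin, cassette, screwdriver from where it was at the start of the episode above 0.03 m).
It also fails if it takes over 61 s, if anything falls off the work surface, if the arm or the gripper's body presses on something with over 40 N, if the wrist force passes 120 N, or if a joint passes its speed limit or range.

## Working session

There is one attempt and no reset: what is moved stays moved. The work goes in short steps, Python scripts to look and compute and a tool call to move; the robot and the scene stay as the last step left them, time stands still between calls to the robot, and variables do not carry over. Pictures are saved under pics/ and viewed, and the job is handed in when it is done.

Besides the shell and the picture viewer there is one more tool, called after ">>>" as name(argument=value, ...), one argument or row to a line, values as JSON. play_rows: Moves the arm, as the interface text tells. Its arguments: {"type":"object","properties":{"plan":{"type":"array"},"grip_force":{"type":"number"}},"required":["plan"]}

```bash
mkdir -p pics; python3 - <<'E'
from bench import r
import cv2,numpy as np
print(r.get_obs())
for n in ("scene","top","wrist"):
    f=r.grab_frame(n); cv2.imwrite(f"pics/{n}0.png",f["color"]); np.savez(f"{n}0.npz",**f)
    print(n,f["camera_matrix"].tolist(),f["R"].round(3).tolist(),f["t"].round(3))
E
```

```text
{'clock': 0.0, 'joints': array([ 1.0598706 ,  0.4778324 ,  0.02235593,  1.5564461 , -0.01148649,
        1.10928919, -0.08307738]), 'qvel': array([ 0.00179742, -0.00053164, -0.00112986,  0.00086924,  0.00067571,
       -0.00026902, -0.00103331]), 'tau': array([-4.57312080e-04, -5.96453404e+01,  1.60743456e+00, -2.81194013e+01,
        1.23661361e-02,  9.30046634e-03,  2.16971239e-05]), 'tcp_pos': array([ 0.26435643, -0.62044163,  0.23030663]), 'orientation': array([-3.07633840e+00, -6.28188566e-01,  8.20519754e-04]), 'contact_force': array([-0.01959452, -0.50605998, -0.80504754]), 'moment': array([ 0.03094568, -0.01366458, -0.01105987]), 'grip_width': 0.08515750909199224}
scene [[368.74117749073736, 0.0, 315.05858168843986], [0.0, 368.74117749073736, 200.74281413444305], [0.0, 0.0, 1.0]] [[-0.807, 0.591, -0.002], [0.503, 0.684, -0.528], [-0.31, -0.427, -0.849]] [ 0.501 -0.221  1.19 ]
top [[494.2160111657568, 0.0, 320.08445361940545], [0.0, 494.2160111657568, 196.65567393253718], [0.0, 0.0, 1.0]] [[-0.013, -1.0, 0.001], [-0.997, 0.013, -0.075], [0.075, -0.002, -0.997]] [-0.042  0.574  1.4  ]
wrist [[341.1292203212303, 0.0, 319.787831094251], [0.0, 341.1292203212303, 201.79666715854972], [0.0, 0.0, 1.0]] [[0.392, -0.92, -0.001], [-0.877, -0.374, 0.301], [-0.277, -0.117, -0.954]] [-0.674 -0.038  0.378]
```

View pics/top0.png

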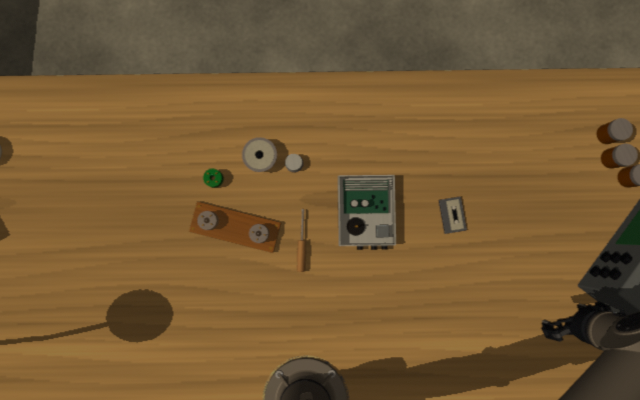

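View pics/scene0.png

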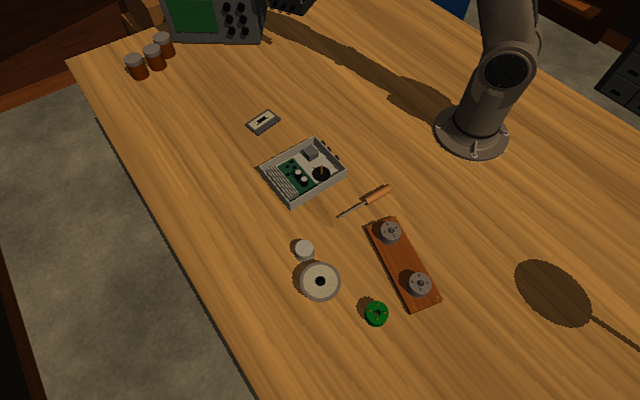

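View pics/wrist0.png

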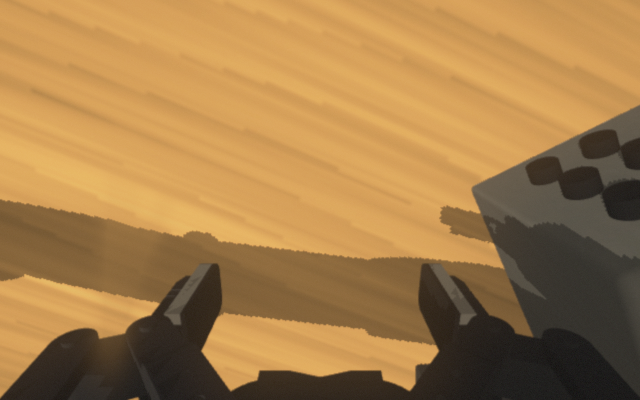

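The top view shows rings near pixels (207,220) and (259,233) on the board, the stud disc near (356,226), and a green decoy at (213,178). The scene view agrees. Next I measure these.

```bash
cat > h.py <<'E'
import numpy as np,cv2
def cast(f,u,v,z):
    K,R,t=f["camera_matrix"],f["R"],f["t"]
    d=R.T@np.linalg.solve(K,[u,v,1.]); c=-R.T@t
    return c+d*(z-c[2])/d[2]
def cloud(f):
    K,R,t=f["camera_matrix"],f["R"],f["t"]; Z=f["z_map"]
    v,u=np.mgrid[:400,:640]
    P=np.stack([(u-K[0,2])/K[0,0]*Z,(v-K[1,2])/K[1,1]*Z,Z],-1)
    return (P-t)@R
def crop(f,u0,u1,v0,v1,s,name):
    cv2.imwrite(name,cv2.resize(f["color"][v0:v1,u0:u1],None,fx=s,fy=s,interpolation=cv2.INTER_CUBIC))
E
python3 - <<'E'
from h import *
for n in("top","scene"):
    f=dict(np.load(n+"0.npz")); P=cloud(f)
    ok=f["z_map"]>0
    m=(ok&(P[...,2]>0.028)&(P[...,2]<0.1)&(abs(P[...,1])<0.5)&(P[...,0]>0.3)&(P[...,0]<0.9)).astype(np.uint8)
    k,lab,st,c=cv2.connectedComponentsWithStats(m)
    for i in range(1,k):
        if st[i,4]>25:
            q=P[lab==i]; print(n,c[i].round(1),st[i],q[:,:2].mean(0).round(4),"z",np.percentile(q[:,2],[50,95,100]).round(3), "bbox",q.min(0).round(3),q.max(0).round(3))
f=dict(np.load("top0.npz")); crop(f,180,420,130,285,3.3,"pics/topc.png")
f=dict(np.load("scene0.npz")); crop(f,250,450,120,320,3,"pics/scenec.png")
E
```

```text
top [259.3 154.2] [242 137  35  35 944] [0.6963 0.1223] z [0.04  0.046 0.05 ] bbox [0.647 0.074 0.031] [0.747 0.172 0.05 ]
top [293.6 161.6] [286 154  16  16 186] [0.6751 0.0248] z [0.032 0.037 0.038] bbox [0.653 0.004 0.028] [0.698 0.047 0.038]
top [212.3 177.2] [203 168  19  19 252] [0.6327 0.2577] z [0.034 0.04  0.044] bbox [0.607 0.233 0.028] [0.66  0.285 0.044]
top [369.  213.9] [339 175  57  75 406] [ 0.5221 -0.1881] z [0.038 0.043 0.046] bbox [ 0.422 -0.263  0.028] [ 0.634 -0.102  0.046]
top [365.6 180.5] [345 179  43   4 116] [ 0.6173 -0.1804] z [0.036 0.041 0.043] bbox [ 0.613 -0.242  0.028] [ 0.623 -0.122  0.043]
top [364.6 185.4] [346 184  42   4 104] [ 0.6035 -0.1771] z [0.036 0.041 0.042] bbox [ 0.599 -0.242  0.028] [ 0.608 -0.124  0.042]
top [369.2 188.8] [346 188  42   2  50] [ 0.5932 -0.19  ] z [0.037 0.041 0.045] bbox [ 0.592 -0.241  0.029] [ 0.595 -0.124  0.045]
top [364.8 202.8] [361 199   8   8  45] [ 0.5534 -0.1765] z [0.039 0.043 0.047] bbox [ 0.544 -0.186  0.029] [ 0.565 -0.167  0.047]
top [354.1 203. ] [351 200   8   7  46] [ 0.5533 -0.1461] z [0.039 0.045 0.0
[... 760 characters left out ...]
[0.038 0.042 0.043] bbox [ 0.542 -0.186  0.028] [ 0.564 -0.134  0.043]
scene [390.2 231.6] [380 221  22  23 384] [0.4749 0.1271] z [0.051 0.055 0.064] bbox [0.444 0.099 0.028] [0.498 0.152 0.064]
scene [304.1 247.5] [295 239  19  18 258] [0.6746 0.026 ] z [0.032 0.034 0.036] bbox [0.651 0.002 0.029] [0.699 0.049 0.036]
scene [320.2 281.3] [ 300  262   42   40 1303] [0.6965 0.1243] z [0.04  0.043 0.048] bbox [0.646 0.073 0.034] [0.745 0.172 0.048]
scene [419.2 283.9] [407 272  25  25 472] [0.5134 0.2707] z [0.051 0.054 0.063] bbox [0.484 0.243 0.028] [0.537 0.296 0.063]
scene [377.  311.8] [366 300  23  24 397] [0.6328 0.2591] z [0.033 0.036 0.039] bbox [0.606 0.232 0.028] [0.659 0.285 0.039]
```

View pics/topc.png

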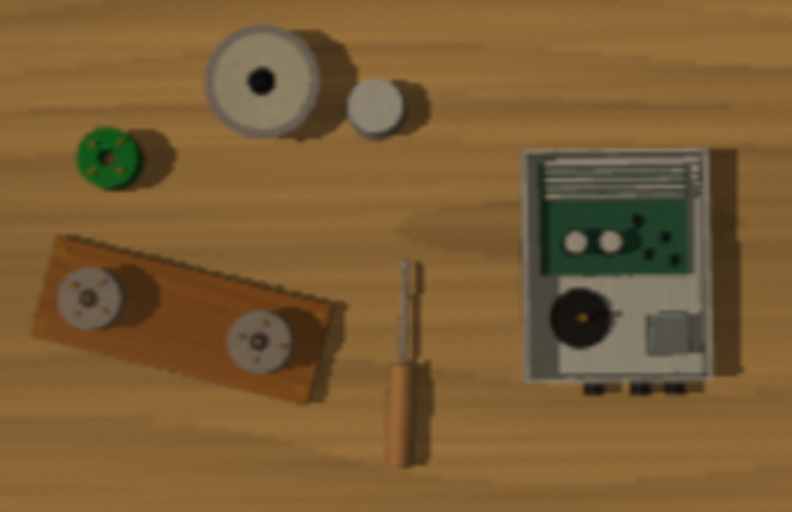

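View pics/scenec.png

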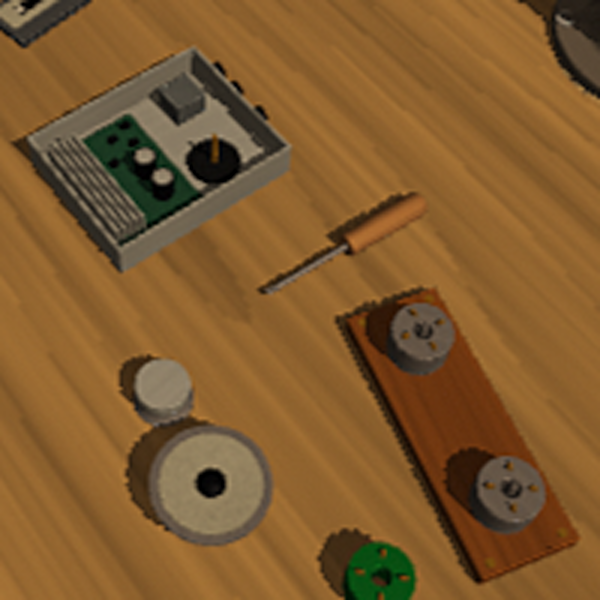

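```bash
python3 - <<'E'
from h import *
for n,(u,v),b in(("top",(356.7,226.1),(330,400,190,255)),("scene",(321.7,165.7),(290,350,140,200))):
    f=dict(np.load(n+"0.npz")); print(n,cast(f,u,v,.046).round(4))
    h=f["color"].max(-1); m=np.zeros((400,640),np.uint8); m[b[2]:b[3],b[0]:b[1]]=(h[b[2]:b[3],b[0]:b[1]]<45)
    k,lab,st,c=cv2.connectedComponentsWithStats(m)
    P=cloud(f)
    for i in range(1,k):
        if st[i,4]>100: q=P[lab==i]; z=np.median(q[:,2]); print(c[i],st[i],z,cast(f,*c[i],z).round(4))
E
```

```text
top [ 0.4876 -0.1517  0.046 ]
[355.24568966 226.02586207] [347 218  18  17 232] 0.006502629782146737 [ 0.4884 -0.1505  0.0065]
scene [ 0.4885 -0.1484  0.046 ]
[298.8137931  177.52413793] [290 166  19  21 145] 0.017206698515535638 [ 0.5547 -0.1708  0.0172]
[320.85638298 173.92553191] [312 167  19  15 188] 0.006665163928554925 [ 0.4905 -0.1491  0.0067]
```

>>> play_rows(
  plan=[
    [50, 50, 20, 0, 0, 0, 85],
    [90, 90, 20, 0, 0, 0, 85],
    [130, 135, 20, 0, 0, 0, 85],
    [160, 180, 20, 0, 0, 0, 85],
    [190, 225, 20, 0, 0, 0, 85],
    [210, 270, 20, 0, 0, 0, 85],
    [215, 315, 20, 0, 0, 0, 85],
    [215, 365, 20, 0, 0, 0, 85],
    [215, 415, 20, 0, 0, 0, 85],
    [215, 465, 20, 0, 0, 0, 85],
    [215, 515, 20, 0, 0, 0, 85],
    [215, 565, 20, 0, 0, 0, 85],
  ],
  grip_force=60,
)

```text
clock: 1.35
tcp_pos: [0.479, -0.0922, 0.2513]
orientation: [3.078, 0.628, 0.0]
contact_force: [0.1, 1.3, 0.4]
grip_width: 0.0852
```

>>> play_rows(
  plan=[
    [0, 45, 0, 0, 0, 0, 85],
    [-3, 90, -20, 0, 0, 0, 85],
    [-5, 135, -40, 0, 0, 0, 85],
    [-8, 165, -60, 0, 0, 0, 85],
    [-8, 179, -80, 0, 0, 0, 85],
    [-8, 179, -100, 0, 0, 0, 85],
    [-8, 179, -100, 0, 0, 0, 85],
    [-8, 179, -100, 0, 0, 0, 85],
    [-8, 179, -100, 0, 0, 0, 85],
  ],
)

```text
clock: 2.25
tcp_pos: [0.4722, 0.0845, 0.1523]
orientation: [3.078, 0.627, 0.002]
contact_force: [0.3, 0.8, -0.2]
grip_width: 0.0849
```

```bash
python3 - <<'E'
from bench import r
from h import *
o=r.get_obs(); print(o["tcp_pos"],o["contact_force"],o["joints"].round(2))
f=r.grab_frame("wrist"); cv2.imwrite("pics/w1.png",f["color"]); np.savez("w1.npz",**f)
P=cloud(f); ok=f["z_map"]>0
K,R,t=f["camera_matrix"],f["R"],f["t"]
p=R@np.array([.4715,.124,.062])+t; print((K@p/p[2])[:2])
m=(ok&(P[...,2]>0.045)&(P[...,2]<0.06)).astype(np.uint8)
k,lab,st,c=cv2.connectedComponentsWithStats(m)
for i in range(1,k):
    if st[i,4]>200: q=P[lab==i]; print(c[i],st[i],q.min(0).round(4),q.max(0).round(4))
E
```

```text
[0.47215043 0.0844517  0.15231746] [ 0.26148756  0.82547484 -0.18775325] [ 0.02  0.28 -0.38  2.07  0.14  0.81 -1.61]
[267.23584907 187.27298718]
[81.78256357 44.4274347 ] [  38    0   89   89 5781] [0.4832 0.243  0.045 ] [0.5368 0.298  0.06  ]
[267.59642765 180.83121926] [ 232  145   72   72 3863] [0.4446 0.0991 0.0451] [0.4981 0.1523 0.06  ]
```

View pics/w1.png

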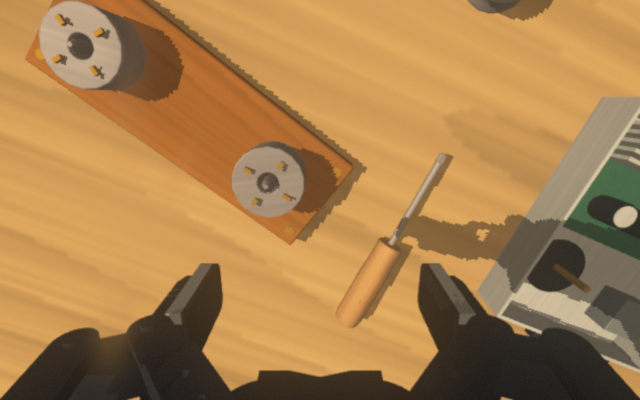

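The wrist view shows the ring at (268,181), giving B at about (0.471, 0.125). I align above it and descend.

>>> play_rows(
  plan=[
    [-1, 40, 0, 0, 0, 0, 85],
    [-1, 40, 0, 0, 0, 0, 85],
    [-1, 40, -30, 0, 0, 0, 85],
    [-1, 40, -55, 0, 0, 0, 85],
    [-1, 40, -80, 0, 0, 0, 85],
    [-1, 40, -80, 0, 0, 0, 85],
    [-1, 40, -80, 0, 0, 0, 85],
  ],
)

```text
clock: 3.0
tcp_pos: [0.4708, 0.1247, 0.0721]
orientation: [3.078, 0.628, 0.0]
contact_force: [0.1, -0.1, 0.8]
grip_width: 0.0851
```

```bash
python3 - <<'E'
from bench import r
from h import *
o=r.get_obs(); print(o["tcp_pos"],o["contact_force"],o["joints"].round(2))
f=r.grab_frame("wrist"); cv2.imwrite("pics/w2.png",f["color"])
K,R,t=f["camera_matrix"],f["R"],f["t"]
for q in ([.4715,.125,.062],o["tcp_pos"]):
    p=R@np.array(q)+t; print((K@p/p[2])[:2])
E
```

```text
[0.47080056 0.12467806 0.07205134] [ 0.11339498 -0.08526128  0.80440234] [-0.09  0.42 -0.35  2.11  0.24  0.65 -1.78]
[319.49204194 257.3255466 ]
[319.54989624 268.72933525]
```

View pics/w2.png

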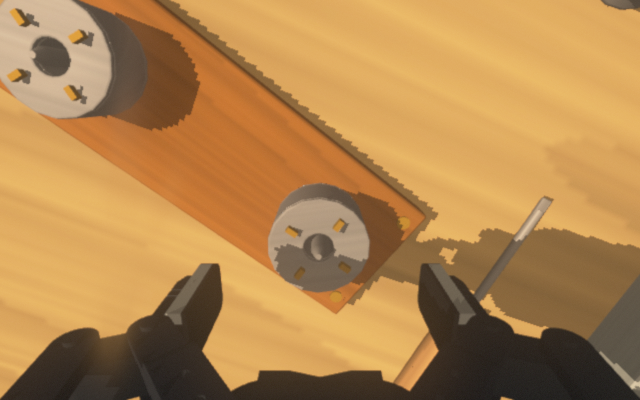

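The ring is centred between the fingers at (318,245). I go down and close.

>>> play_rows(
  plan=[
    [0, 0, -20, 0, 0, 0, 85],
    [0, 0, -38, 0, 0, 0, 85],
    [0, 0, -49, 0, 0, 0, 85],
    [0, 0, -49, 0, 0, 0, 85],
    [0, 0, -49, 0, 0, 0, 40],
    [0, 0, -49, 0, 0, 0, 40],
    [0, 0, -49, 0, 0, 0, 40],
    [0, 0, -49, 0, 0, 0, 40],
    [0, 0, -49, 0, 0, 0, 40],
    [0, 0, -49, 0, 0, 0, 40],
  ],
  grip_force=60,
)

```text
clock: 4.05
tcp_pos: [0.4711, 0.1254, 0.0238]
orientation: [-3.078, -0.629, -0.003]
contact_force: [-2.1, -0.2, 9.7]
grip_width: 0.0524
```

```bash
python3 - <<'E'
from bench import r
from h import *
o=r.get_obs(); print(o["tcp_pos"],o["contact_force"],o["grip_width"])
f=r.grab_frame("wrist"); cv2.imwrite("pics/w3.png",f["color"])
E
```

```text
[0.47114943 0.12536103 0.02377005] [-2.14505471 -0.19468584  9.65902629] 0.05237126729287284
```

View pics/w3.png

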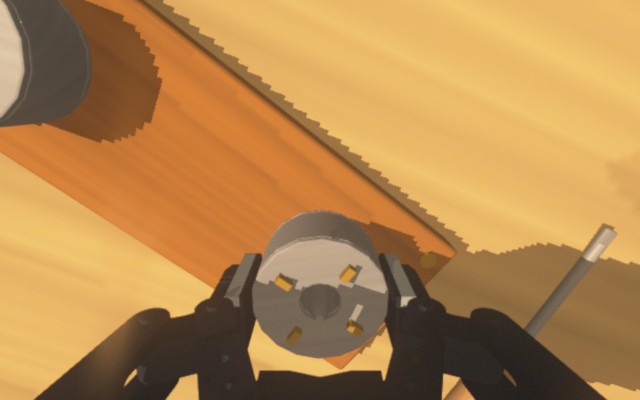

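The ring at (320,300) is between the pads. I lift it.

>>> play_rows(
  plan=[
    [0, 0, 5, 0, 0, 0, 40],
    [0, 0, 15, 0, 0, 0, 40],
    [0, 0, 28, 0, 0, 0, 40],
    [0, 0, 42, 0, 0, 0, 40],
    [0, 0, 55, 0, 0, 0, 40],
    [0, 0, 65, 0, 0, 0, 40],
    [0, 0, 70, 0, 0, 0, 40],
    [0, 0, 70, 0, 0, 0, 40],
    [0, 0, 70, 0, 0, 0, 40],
    [0, 0, 70, 0, 0, 0, 40],
    [0, 0, 70, 0, 0, 0, 40],
    [0, 0, 70, 0, 0, 0, 40],
  ],
)

```text
clock: 5.3
tcp_pos: [0.4701, 0.1248, 0.0919]
orientation: [3.078, 0.629, -0.001]
contact_force: [0.5, -0.1, -5.6]
grip_width: 0.0523
```

```bash
python3 - <<'E'
from bench import r
from h import *
for i in range(4):
    f=r.grab_frame("wrist")
    o=r.get_obs(); print(o["tcp_pos"],o["contact_force"],o["moment"],o["tau"][[1,3]],o["grip_width"])
cv2.imwrite("pics/w4.png",f["color"])
E
```

```text
[0.47023632 0.12479628 0.09200468] [ 0.50926216 -0.5119839  -5.61343455] [ 0.02914456 -0.00524977  0.0430975 ] [-47.09931493 -21.0892278 ] 0.05256571966058715
[0.4702813  0.12485078 0.09206169] [-0.91629911 -0.60380806 -5.21076433] [-0.00765745  0.01350435 -0.0295428 ] [-47.07886934 -21.09551489] 0.052181303725830255
[0.4703494  0.12486012 0.0921511 ] [-0.35560781 -0.63069521 -4.98397287] [ 0.01326086  0.01918432 -0.01282803] [-47.06829429 -21.10334337] 0.05240955242350763
[0.47037265 0.12486014 0.09219604] [-0.20698638  0.80473316 -5.02656387] [0.04153029 0.01829375 0.02980723] [-47.0651257 -21.1113131] 0.05232157338679531
```

View pics/w4.png

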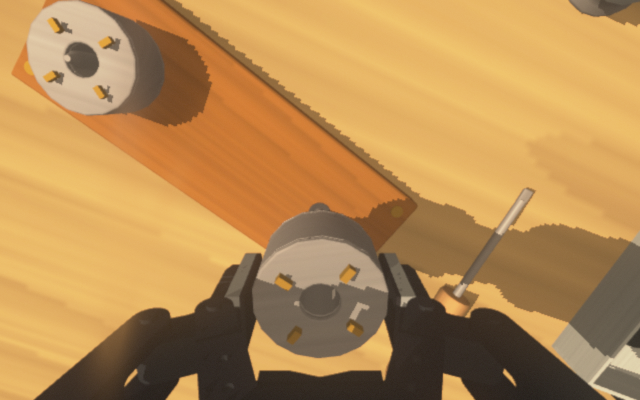

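It reads about 5.1 N, roughly 0.52 kg. I put it back and weigh the other.

>>> play_rows(
  plan=[
    [0, 0, -15, 0, 0, 0, 40],
    [0, 0, -32, 0, 0, 0, 40],
    [0, 0, -48, 0, 0, 0, 40],
    [0, 0, -58, 0, 0, 0, 40],
    [0, 0, -63, 0, 0, 0, 40],
    [0, 0, -66, 0, 0, 0, 40],
    [0, 0, -68, 0, 0, 0, 40],
    [0, 0, -69, 0, 0, 0, 40],
    [0, 0, -69, 0, 0, 0, 40],
    [0, 0, -69, 0, 0, 0, 40],
  ],
)

```text
clock: 6.5
tcp_pos: [0.4708, 0.125, 0.0238]
orientation: [-3.078, -0.628, -0.002]
contact_force: [-1.0, 0.6, 0.6]
grip_width: 0.0523
```

>>> play_rows(
  plan=[
    [0, 0, -1, 0, 0, 0, 58],
    [0, 0, -1, 0, 0, 0, 64],
    [0, 0, -1, 0, 0, 0, 75],
    [0, 0, -1, 0, 0, 0, 85],
    [0, 0, -1, 0, 0, 0, 85],
    [0, 0, 15, 0, 0, 0, 85],
    [0, 0, 40, 0, 0, 0, 85],
    [0, 0, 70, 0, 0, 0, 85],
    [10, 40, 85, 0, 0, 0, 85],
    [22, 80, 85, 0, 0, 0, 85],
    [30, 115, 85, 0, 0, 0, 85],
    [38, 145, 80, 0, 0, 0, 85],
  ],
)

```text
clock: 7.7
tcp_pos: [0.5091, 0.2724, 0.1041]
orientation: [-3.077, -0.629, -0.003]
contact_force: [1.0, 0.3, -0.3]
grip_width: 0.0852
```

>>> play_rows(
  plan=[
    [0, 0, 0, 0, 0, 0, 85],
    [0, 0, 0, 0, 0, 0, 85],
  ],
)

```text
clock: 7.9
tcp_pos: [0.508, 0.2702, 0.1029]
orientation: [3.077, 0.631, -0.001]
contact_force: [0.1, -0.8, -0.4]
grip_width: 0.0849
```

```bash
python3 - <<'E'
from bench import r
from h import *
o=r.get_obs(); print(o["tcp_pos"],o["contact_force"],o["joints"].round(2))
for n in ("wrist","scene"):
    f=r.grab_frame(n); cv2.imwrite(f"pics/{n}5.png",f["color"])
    P=cloud(f); ok=f["z_map"]>0
    m=(ok&(P[...,2]>0.045)&(P[...,2]<0.06)&(P[...,1]>0.05)&(P[...,1]<0.32)&(P[...,0]>.42)&(P[...,0]<.56)).astype(np.uint8)
    k,lab,st,c=cv2.connectedComponentsWithStats(m)
    for i in range(1,k):
        if st[i,4]>100: q=P[lab==i]; print(n,c[i],st[i],q.min(0).round(4),q.max(0).round(4))
E
```

```text
[0.50795926 0.27020229 0.10288431] [ 0.05173219 -0.76104932 -0.3755431 ] [-0.3   0.5  -0.38  1.89  0.25  0.81 -1.98]
wrist [320.13026125 220.85921626] [ 277  179   88   84 5512] [0.4834 0.2442 0.045 ] [0.537  0.2974 0.06  ]
wrist [511.38392857 322.30952381] [487 312  43  24 336] [0.4896 0.1086 0.045 ] [0.4982 0.1408 0.0526]
scene [390.69453376 230.0192926 ] [381 221  21  19 311] [0.4449 0.0974 0.045 ] [0.4977 0.1511 0.0582]
scene [419.98227848 282.76455696] [409 272  23  23 395] [0.4829 0.2425 0.0453] [0.5365 0.2958 0.0599]
```

View pics/wrist5.png

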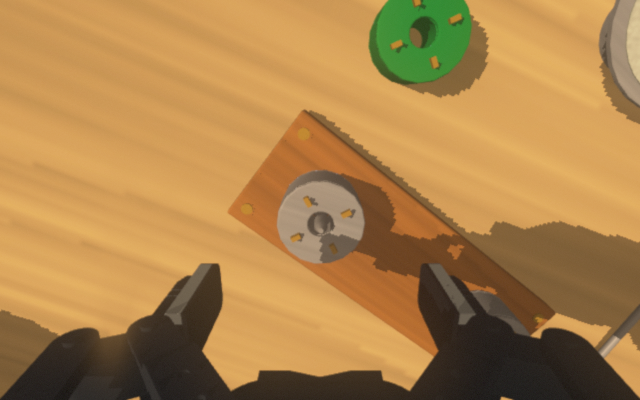

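The first ring is back, and the second is centred at (320,221), (0.510, 0.2705). I grasp it and lift.

>>> play_rows(
  plan=[
    [2, 0, -25, 0, 0, 0, 85],
    [2, 0, -50, 0, 0, 0, 85],
    [2, 0, -70, 0, 0, 0, 85],
    [2, 0, -79, 0, 0, 0, 85],
    [2, 0, -79, 0, 0, 0, 85],
    [2, 0, -79, 0, 0, 0, 40],
    [2, 0, -79, 0, 0, 0, 40],
    [2, 0, -79, 0, 0, 0, 40],
    [2, 0, -79, 0, 0, 0, 40],
    [2, 0, -79, 0, 0, 0, 40],
    [2, 0, -79, 0, 0, 0, 40],
  ],
)

```text
clock: 9.1
tcp_pos: [0.5112, 0.2703, 0.0261]
orientation: [-3.078, -0.628, -0.003]
contact_force: [-1.7, -1.5, 7.5]
grip_width: 0.0525
```

>>> play_rows(
  plan=[
    [0, 0, 5, 0, 0, 0, 40],
    [0, 0, 15, 0, 0, 0, 40],
    [0, 0, 28, 0, 0, 0, 40],
    [0, 0, 42, 0, 0, 0, 40],
    [0, 0, 55, 0, 0, 0, 40],
    [0, 0, 65, 0, 0, 0, 40],
    [0, 0, 70, 0, 0, 0, 40],
    [0, 0, 70, 0, 0, 0, 40],
    [0, 0, 70, 0, 0, 0, 40],
    [0, 0, 70, 0, 0, 0, 40],
    [0, 0, 70, 0, 0, 0, 40],
    [0, 0, 70, 0, 0, 0, 40],
  ],
)

```text
clock: 10.3
tcp_pos: [0.5102, 0.2697, 0.0939]
orientation: [3.078, 0.628, -0.001]
contact_force: [1.1, -0.4, -2.5]
grip_width: 0.0526
```

```bash
python3 - <<'E'
from bench import r
from h import *
for i in range(5):
    f=r.grab_frame("wrist")
    o=r.get_obs(); print(o["tcp_pos"],o["contact_force"],o["grip_width"])
cv2.imwrite("pics/w6.png",f["color"])
E
```

```text
[0.51023283 0.26977649 0.09395927] [-0.60379716 -0.4697554  -2.7850348 ] 0.0527296404748062
[0.51030683 0.26981101 0.09405447] [ 1.18060811 -0.05983227 -1.93678273] 0.05304115170195967
[0.51033557 0.26982261 0.09411094] [-0.53001444 -1.15551207 -2.37623539] 0.05286786937193618
[0.51035782 0.26983128 0.09417189] [-0.57256034  0.01388419 -2.35094225] 0.05261340006970507
[0.51040111 0.26981789 0.09423809] [ 0.99423748 -0.26309489 -2.75432885] 0.05284707938024396
```

View pics/w6.png

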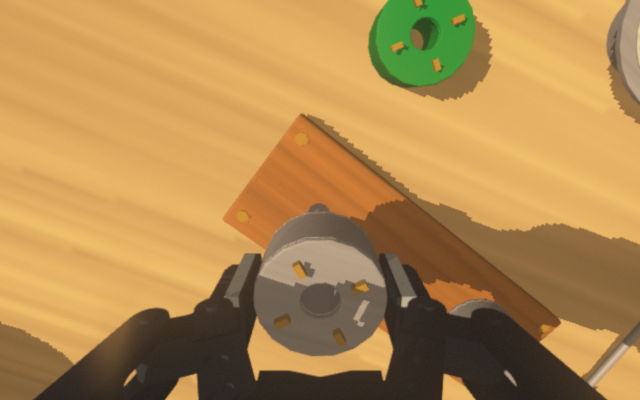

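This one reads about 2.5 N, so it is clearly lighter. I lower it back.

>>> play_rows(
  plan=[
    [0, 0, -15, 0, 0, 0, 40],
    [0, 0, -32, 0, 0, 0, 40],
    [0, 0, -48, 0, 0, 0, 40],
    [0, 0, -58, 0, 0, 0, 40],
    [0, 0, -63, 0, 0, 0, 40],
    [0, 0, -66, 0, 0, 0, 40],
    [0, 0, -68, 0, 0, 0, 40],
    [0, 0, -69, 0, 0, 0, 40],
    [0, 0, -69, 0, 0, 0, 40],
    [0, 0, -69, 0, 0, 0, 40],
  ],
)

```text
clock: 11.55
tcp_pos: [0.5107, 0.27, 0.0262]
orientation: [-3.078, -0.628, -0.001]
contact_force: [-2.7, -1.3, 6.0]
grip_width: 0.0527
```

>>> play_rows(
  plan=[
    [0, 0, 0, 0, 0, 0, 58],
    [0, 0, 0, 0, 0, 0, 64],
    [0, 0, 0, 0, 0, 0, 75],
    [0, 0, 0, 0, 0, 0, 85],
    [0, 0, 0, 0, 0, 0, 85],
    [0, 0, 15, 0, 0, 0, 85],
    [0, 0, 40, 0, 0, 0, 85],
    [0, 0, 70, 0, 0, 0, 85],
    [-10, -40, 85, 0, 0, 0, 85],
    [-22, -80, 85, 0, 0, 0, 85],
    [-30, -115, 85, 0, 0, 0, 85],
    [-39, -145, 78, 0, 0, 0, 85],
  ],
)

```text
clock: 12.75
tcp_pos: [0.4719, 0.1231, 0.1051]
orientation: [3.078, 0.627, 0.005]
contact_force: [0.8, -0.9, -0.4]
grip_width: 0.0845
```

>>> play_rows(
  plan=[
    [0, 0, 0, 0, 0, 0, 85],
    [0, 0, 0, 0, 0, 0, 85],
  ],
)

```text
clock: 12.95
tcp_pos: [0.4717, 0.1245, 0.1042]
orientation: [3.079, 0.626, 0.002]
contact_force: [-0.2, 0.3, 0.2]
grip_width: 0.0853
```

```bash
python3 - <<'E'
from bench import r
from h import *
o=r.get_obs(); print(o["tcp_pos"],o["contact_force"],o["joints"].round(2))
for n in ("wrist","top"):
    f=r.grab_frame(n); cv2.imwrite(f"pics/{n}7.png",f["color"])
    P=cloud(f); ok=f["z_map"]>0
    m=(ok&(P[...,2]>0.045)&(P[...,2]<0.06)&(P[...,1]>0.05)&(P[...,1]<0.32)&(P[...,0]>.42)&(P[...,0]<.56)).astype(np.uint8)
    k,lab,st,c=cv2.connectedComponentsWithStats(m)
    for i in range(1,k):
        if st[i,4]>100: q=P[lab==i]; print(n,c[i],st[i],q.min(0).round(4),q.max(0).round(4),np.median(q[:,2]))
E
```

```text
[0.47174377 0.12446782 0.10420795] [-0.17529524  0.34765077  0.18981859] [-0.06  0.37 -0.39  2.09  0.21  0.72 -1.75]
wrist [98.5629507  63.40122946] [  46   10  107  108 8459] [0.483  0.2425 0.045 ] [0.5366 0.2967 0.0599] 0.05045267851325503
wrist [318.10561423 223.82934964] [ 275  182   87   84 5397] [0.4442 0.0985 0.045 ] [0.498  0.1517 0.0598] 0.050549508419741075
top [206.36714976 218.1352657 ] [198 211  20  18 207] [0.4878 0.2407 0.0452] [0.5354 0.2946 0.0594] 0.05154674182714868
```

View pics/wrist7.png

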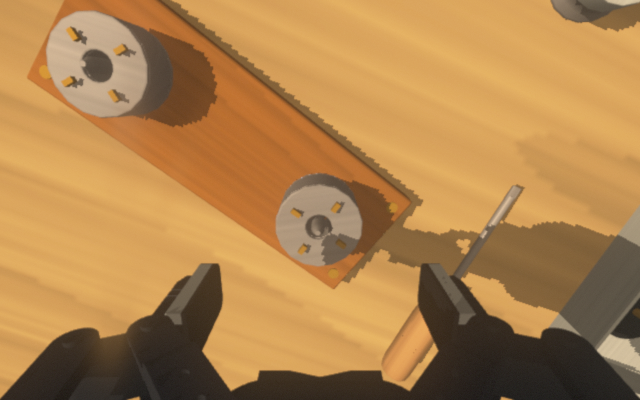

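The light ring is seated flat at (97,65) and the heavy one is at (319,224), centred. I grasp and lift it.

>>> play_rows(
  plan=[
    [-1, 0, -25, 0, 0, 0, 85],
    [-1, 0, -50, 0, 0, 0, 85],
    [-1, 0, -70, 0, 0, 0, 85],
    [-1, 0, -80, 0, 0, 0, 85],
    [-1, 0, -80, 0, 0, 0, 85],
    [-1, 0, -80, 0, 0, 0, 40],
    [-1, 0, -80, 0, 0, 0, 40],
    [-1, 0, -80, 0, 0, 0, 40],
    [-1, 0, -80, 0, 0, 0, 40],
    [-1, 0, -80, 0, 0, 0, 40],
    [-1, 0, -80, 0, 0, 0, 40],
  ],
  grip_force=70,
)

```text
clock: 14.15
tcp_pos: [0.4714, 0.1252, 0.0249]
orientation: [3.078, 0.629, 0.004]
contact_force: [-3.0, 0.3, 8.5]
grip_width: 0.0522
```

>>> play_rows(
  plan=[
    [0, 0, 5, 0, 0, 0, 40],
    [0, 0, 15, 0, 0, 0, 40],
    [0, 0, 28, 0, 0, 0, 40],
    [0, 0, 42, 0, 0, 0, 40],
    [0, 0, 58, 0, 0, 0, 40],
    [0, 0, 73, 0, 0, 0, 40],
    [0, 0, 88, 0, 0, 0, 40],
    [0, 0, 100, 0, 0, 0, 40],
    [0, 0, 108, 0, 0, 0, 40],
    [0, 0, 108, 0, 0, 0, 40],
    [0, 0, 108, 0, 0, 0, 40],
    [0, 0, 108, 0, 0, 0, 40],
  ],
)

```text
clock: 15.35
tcp_pos: [0.4699, 0.1246, 0.1306]
orientation: [3.078, 0.628, -0.002]
contact_force: [0.2, -0.4, -5.5]
grip_width: 0.0521
```

```bash
python3 - <<'E'
from bench import r
from h import *
for i in range(3):
    f=r.grab_frame("wrist")
    o=r.get_obs(); print(o["tcp_pos"],o["contact_force"],o["grip_width"])
cv2.imwrite("pics/w8.png",f["color"])
E
```

```text
[0.46983724 0.1246639  0.13059   ] [-0.57671511  0.63264618 -5.37580992] 0.05227603666681249
[0.46992753 0.12469921 0.13063502] [ 0.0051668   0.30761407 -4.96211238] 0.051827903656542586
[0.47002525 0.12471901 0.13070361] [-0.86697861  0.75804556 -5.40789722] 0.05201230678199713
```

View pics/w8.png

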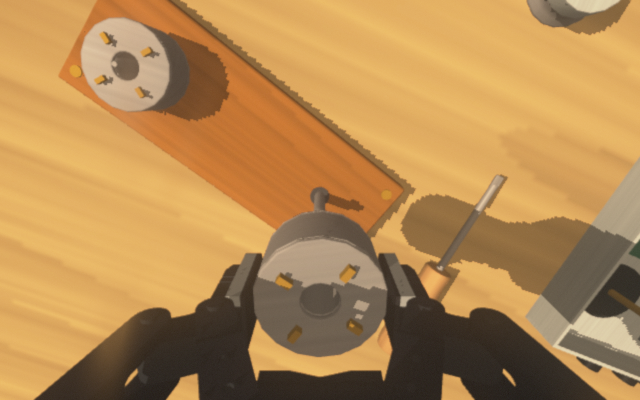

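The heavy ring is held at about 5.3 N, with its underside at z of about 0.124. I carry it to the stud.

>>> play_rows(
  plan=[
    [1, -10, 1, 0, 0, 0, 40],
    [3, -30, 2, 0, 0, 0, 40],
    [5, -58, 2, 0, 0, 0, 40],
    [7, -88, 2, 0, 0, 0, 40],
    [9, -118, 2, 0, 0, 0, 40],
    [11, -148, 2, 0, 0, 0, 40],
    [13, -178, 2, 0, 0, 0, 40],
    [15, -208, 2, 0, 0, 0, 40],
    [17, -235, 2, 0, 0, 0, 40],
    [18, -257, 2, 0, 0, 0, 40],
    [18, -270, 2, 0, 0, 0, 40],
    [18, -275, 2, 0, 0, 0, 40],
  ],
)

```text
clock: 16.7
tcp_pos: [0.4879, -0.152, 0.1331]
orientation: [3.079, 0.624, -0.001]
contact_force: [-0.3, 0.9, -5.5]
grip_width: 0.0521
```

>>> play_rows(
  plan=[
    [0, 0, 0, 0, 0, 0, 40],
    [0, 0, 0, 0, 0, 0, 40],
    [0, 0, 0, 0, 0, 0, 40],
    [0, 0, 0, 0, 0, 0, 40],
    [0, 0, 0, 0, 0, 0, 40],
    [0, 0, 0, 0, 0, 0, 40],
    [0, 0, 0, 0, 0, 0, 40],
    [0, 0, 0, 0, 0, 0, 40],
  ],
)

```text
clock: 17.5
tcp_pos: [0.4884, -0.1502, 0.1333]
orientation: [3.078, 0.628, 0.0]
contact_force: [-0.3, -0.9, -4.4]
grip_width: 0.0522
```

```bash
python3 - <<'E'
from bench import r
from h import *
for n in ("scene","top","wrist"):
    f=r.grab_frame(n); np.savez(n+"9.npz",**f)
    o=r.get_obs(); print(o["tcp_pos"],o["orientation"],o["contact_force"],abs(o["qvel"]).max(),o["grip_width"])
    if n=="scene": crop(f,230,450,80,320,2.5,"pics/s9.png")
    if n=="top": crop(f,180,420,130,285,3.3,"pics/t9.png")
    if n=="wrist": cv2.imwrite("pics/w9.png",f["color"])
    if n=="top":
        P=cloud(f); m=(f["z_map"]>0)&(P[...,2]>0.045)&(P[...,2]<0.06)&(P[...,1]>0.05)&(P[...,1]<0.32)
        q=P[m]; print(q.min(0),q.max(0),np.median(q,0))
E
```

```text
[ 0.48841264 -0.1501668   0.13327955] [-3.07808461e+00 -6.28402191e-01  5.58322460e-05] [ 0.61421499  0.36580953 -5.68204238] 0.0016255713279242224 0.05229301268477093
[ 0.48839798 -0.15020864  0.13330673] [ 3.07809199e+00  6.28273939e-01 -1.65510123e-05] [ 0.02186896  0.42940047 -5.00523184] 0.0015365062761192056 0.05220784095990025
[0.02044206 0.05079921 0.04500632] [0.73307815 0.29499914 0.05983872] [0.51567401 0.25970646 0.05031177]
[ 0.48841238 -0.15019459  0.13329254] [ 3.07811071e+00  6.28331521e-01 -1.84541868e-05] [-0.42879158 -0.02546189 -6.3890042 ] 0.0021442955142136058 0.051990625415819364
```

View pics/s9.png

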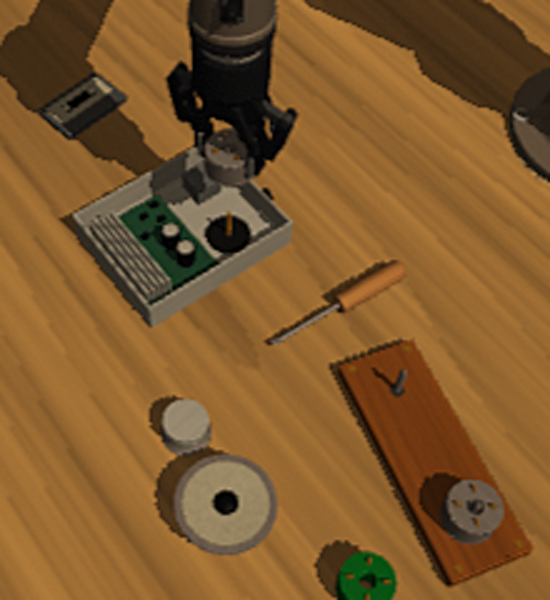

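View pics/t9.png

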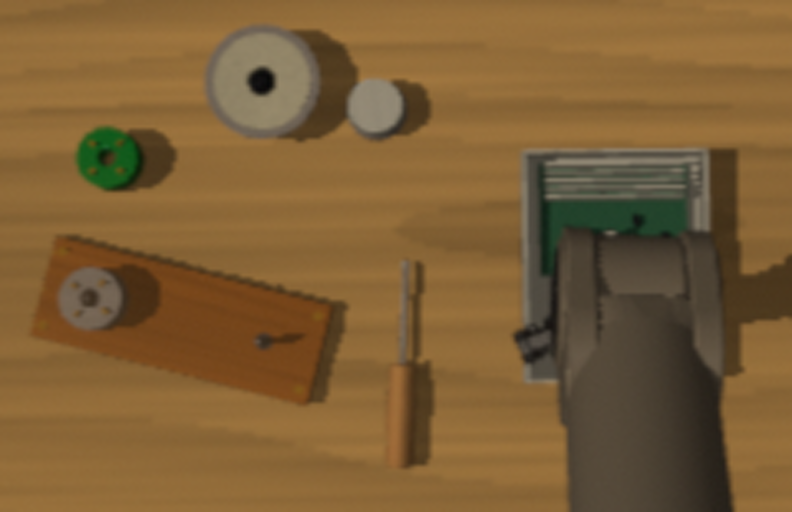

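View pics/w9.png

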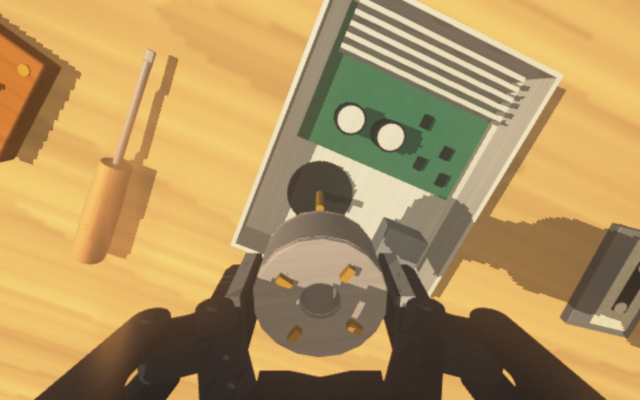

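The views agree. The heavy ring hangs level, with the stud directly below it on the image column through (320,200). The light ring sits on its post, and the bystanders have not moved. I'll check the ring's centre by ray, then hand in.

```bash
python3 - <<'E'
from h import *
from bench import r
f=dict(np.load("scene9.npz")); print(cast(f,321.2,138.8,.160))
f=dict(np.load("wrist9.npz")); print(cast(f,320,298,.160), cast(f,320,198,.046))
c=cast(f,320,298,.160)[:2]
if np.hypot(*(c-[.4885,-.150]))<.015: print(r.hand_in())
E
```

```text
[ 0.48991927 -0.15116331  0.16      ]
[ 0.4902152  -0.14960372  0.16      ] [ 0.49565882 -0.14750267  0.046     ]
the job is handed in; nothing more can be done
None
```

I weighed both transformers, put the lighter one back on its post, and handed in while holding the heavier one above the bare stud.

- **Weighing:** the transformer at the board's -y end read about 5.1 N (roughly 0.52 kg). The one at the +y end read about 2.5 N (roughly 0.25 kg), so the -y one is the heavier.
- **Lighter one:** I lowered it back onto the +y post and let go. The images show it flat and centred on the post.
- **Heavier one:** it was level and still. Rays from two cameras put its centre within about 2 mm of the stud position I measured at the start. I worked out the height from the arm's own position, which puts the underside about 80 mm above the stud tip.
- **Disagreement:** a rough reading of the stud tip in the last wrist picture put it about 7 mm from my earlier top and scene measurement. That is still well inside the 25 mm limit.
- **Bystanders:** the speaker, tin, cassette and screwdriver looked unmoved, judged by eye in the final pictures. The clock stood at about 17.7 s at hand-in.

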